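# Spin down the clamp wing nut on the bearing puller

## Robot

A 6-joint arm with a two-finger parallel gripper is mounted at the origin on the work surface. World frame = base frame: x ahead of the robot, y to its left, z up, the work surface at z = 0. Lengths are in m, angles in rad, forces in N, time in s.
With the tool pointing down it reaches from about 0.375 to 0.975 m from the base axis. Payload 3.8 kg.
Tool frame: the origin (TCP) lies at the very end of the fingers, on their centre line; the grasp point (between the pads) lies 19 mm behind it; z points along the fingers, y is the direction in which the jaws open and shut (so a half turn about z gives the same grasp; the last joint's range is limited). The gripper opens to 85 mm and grips with 20 to 120 N. Pads are 22 mm wide; open, the fingers measure 114 mm over their backs; the gripper's body (76 mm by 85 mm) begins 54 mm behind the grasp point. The pads swing forward as they close: fully open they stand 13 mm farther back than shut.
Start: joints at [-1.187, 0.264, 1.604, -0, 1.274, -0.037], TCP at [0.276, -0.616, 0.231] pointing down, gripper open.
Joint ranges: [-2.63, 2.63], [-0.94, 2.18], [0.31, 2.57], [-1.31, 4.45], [0, 2.66], [-2.55, 2.55]. Speed limits (rad/s): [2.57, 2.57, 3.14, 3.14, 3.14, 3.14].

## Interface

Orientations are given as a rotation vector (axis times angle).
In Python, from workcell import status, read_camera, camera_info, order gives the robot as it stands.
- The arm moves only by the tool move_arm, never from a script. Its argument "deltas" is a list of rows, each a list of 3 entries, a list of its own where there are three numbers: the turn, a rotation vector about the world's x, y, z as a fraction of full scale, then the shift along the world's x, y, z as a fraction of full scale, then the closure, from -1 (fully open) to 1 (shut), so that 0 is half open. A call has 1 to 20 rows; each row is the pose to reach, as a shift and turn from the pose commanded when the call began; what a row does not reach only later rows make up. Full scale, the value 1, is 0.1 m for a shift and pi/2 rad for a turn. A row lasts 1/8 s, in which the tool goes at most 62.5 mm and 10.7 degrees, less where a joint would pass 70% of its speed; a pose out of reach is approached as far as the arm can. A call with a number of a shift or a turn outside -1 to 1 is refused whole. A call with a gripper value outside its range is refused whole. The fingers move at their own pace and stop on an object; "grip_force" is the grip in N (left out, the last holds). Time passes only in rows, so rows that repeat a pose let the fingers close. It gives the time, the measured TCP pose, the force and the opening at its end, in the units of the state.
- status.read_state(): the state, without advancing time (a new reading comes with each control period).
- read_camera(name): name is "side" or "top"; returns (picture, depth): 400x640x3 uint8, red, green, blue; 400x640 float32, m along the optical axis (not along the pixel's ray), 0 where there is no reading.
- camera_info(name): a dict with "K" (3x3 intrinsics, pixels), "R" (3x3) and "t" (3): a world point X has camera coordinates R X + t. Camera axes: x right, y down, z forward; pixel columns grow to the right and rows downward; lengths in m; the calibration is good to about 2 mm. A picture is of the moment at which its call begins. camera_info takes no time and is no camera call.
- order.finish_job(): hands the job in, once; it reports no verdict.
The state is a dict: "time": time; "q": joint angles; "joint_vel": joint speeds; "joint_torque": joint torques, N m; "tool_pos": TCP position; "tcp_rot": TCP orientation; "wrist_force": force on the tool from outside, world axes, zero at the start; "torque": the same for the moment, N m; "width": opening from 0.0 (shut) to 1.0 (fully open).
Only numpy, scipy, OpenCV 4.12 (cv2) and the standard library are available. Lean on these libraries where they do the work, as an engineer would, in place of code of your own. Each camera call takes 0.05 s, during which the arm holds its last target. There are 200 camera calls.

## Task

The wheel on the bearing puller is still loose under its clamp strap. Spin the wing nut clockwise (seen from above) with fingertip strokes against its wings, never gripping it, until it is fully home and the strap holds the wheel; do not force it once it stops. Leave the wheel and everything else on the counter where it is.

Things in the scene. Friction and masses are not known exactly. Their poses are not given: they have to be found in the camera images.
- puller: Fixed cast bearing puller in faded yellow enamel. Origin: on the axis of its upright clamp stud, at counter level, z up. Sizes in its frame, mm: base x -65 to 120, y -125 to 80, 18 high; mast x 72 to 112, y -107 to 19, 130 high; a lever handle rises from the mast top to x 257, height 218, at y -44.
- keeper_end (a point): Free end of the puller's dark keeper bar, over the stud. The bar, 12 mm wide, runs from here 78 mm along the puller's +x to the mast, at height 112 to 122 mm, just above the wing nut: a finger from above cannot pass through the +x side of the stud.
- ram_tip (a point): Lower end of the puller's 14 mm ram, 64 mm above the counter, over the wheel (80 mm to the -y side of the stud). Its head and arm, in the puller's frame: x -17 to 80, y -97 to -63, height 98 to 132 mm.
- nut_center (a point): Point on the axis of the steel wing nut, at mid height of its wings, 91 mm above the counter at joint value 0, sinking 0.8 mm per rad. x axis along the two opposite wings, z up. Each wing: upright round lobe 5 mm thick, 13 to 43 mm from the axis, 15 mm above and below this point. Hub radius 12 mm; flange radius 15 mm at its foot, 22 mm below.
- wing_nut (a joint): Turn of the wing nut in rad, growing clockwise seen from above (tightening). Runs free with about 0.02 Nm friction and stays where left. It starts between 0 and 3; at 9.0 it is fully home against a firm stop.
- strap: Flat dark steel clamp strap, 26 x 140 x 12 mm, on the stud beneath the wing nut, which it carries; it sinks with the nut. Origin: underside, on the stud axis; it lies along the puller's y from -66 to 74 mm and its -y end comes down on the rim of the wheel (touching from joint value 8.5 on).
- wheel: Loose grey resin wheel, 52 mm diameter, 32 mm high, 22 mm bore, lying flat on the puller's base over a short spigot, 80 mm to the -y side of the stud. Origin: centre of its underside.
- spare_wheel: Loose grey resin wheel, 54 mm diameter, 34 mm high, lying flat on the counter. Origin: centre of underside. Bystander.
- axle: Loose rusty steel axle, 10 mm diameter, 180 mm long, lying along its x axis. Origin: middle, at the underside as built. Bystander.
- bolt_cup: Loose copper-finish cup, 68 mm diameter, 55 mm high. Origin: centre of underside. Bystander.
- scraper: Loose worn black rubber grip scraper, about 133 x 55 x 22 mm, long along its x axis, lying flat. Origin: underside, near the root of the blade. Bystander.
- bearing_stack: Loose upright stack of bearings, 22 mm diameter, 28 mm high. Origin: centre of underside. Bystander.
Not all that is in view belongs to the job. Leave any orange or yellow look-alike of the wheel alone.

How it is judged:
On the way:
1. the nut is on its way down, past 6 rad (value of joint wing_nut above 6 rad), for 0.05 s.
At the end, for the whole second after the job is handed in: The wing nut is within 0.35 rad of its stop at 9.0 rad and at rest, and the strap presses on the wheel, which is still flat on its seat (value of joint wing_nut above 8.65 rad and velocity of joint wing_nut between -0.1 and 0.1 rad/s and contact force between strap and wheel above 0.3 N and z of wheel in the frame of puller below 0.021 m and distance of wheel from where it was at the start of the episode below 0.008 m); the robot touches nothing.
It fails at once if the wing nut is taken between the fingers (grasp point on the hub or on the plane of a wing, down at wing height) (x of the grasp point in the frame of nut_center between -0.048 and 0.048 m and y of the grasp point in the frame of nut_center between -0.006 and 0.006 m and z of the grasp point in the frame of nut_center below 0.027 m).
It fails at once if the nut or strap is forced with more than 35 N (contact force between the fingers and strap above 35 N).
It fails at once if the wheel is lifted or shifted from its seat by more than 8 mm (distance of wheel from where it was at the start of the episode above 0.008 m).
It fails at once if a bystander (spare wheel, axle, bolt cup, scraper or bearing stack) is moved more than 25 mm (distance of any of spare_wheel, axle, bolt_cup, scraper, bearing_stack from where it was at the start of the episode above 0.025 m).
It also fails if it takes over 69 s, if anything falls off the work surface, if the arm or the gripper's body presses on something with over 40 N, if the wrist force passes 120 N, or if a joint passes its speed limit or range.

## Working session

There is one attempt and no reset: what is moved stays moved. The work goes in short steps, Python scripts to look and compute and a tool call to move; the robot and the scene stay as the last step left them, time stands still between calls to the robot, and variables do not carry over. Pictures are saved under pics/ and viewed, about 8 in all and at most 12, crops included, and the job is handed in when it is done.

Besides the shell and the picture viewer there is one more tool, called by a JSON object that holds its "api" and its "payload". move_arm: Moves the arm, as the interface text tells. Its arguments: {"type":"object","properties":{"deltas":{"type":"array","items":{"type":"array"}},"grip_force":{"type":"number"}},"required":["deltas"]}

```bash
mkdir -p pics; ls; cat > h.py <<'E'
import numpy as np,cv2
from workcell import status, read_camera, camera_info, order
def grab(n,tag):
    p,d=read_camera(n); np.savez(f'pics/{tag}.npz',p=p,d=d); cv2.imwrite(f'pics/{tag}.png',p[:,:,::-1]); return p,d
def pts(n,d):
    c=camera_info(n);K=np.array(c['K']);R=np.array(c['R']);t=np.array(c['t'])
    v,u=np.mgrid[:d.shape[0],:d.shape[1]]
    X=np.stack([(u-K[0,2])/K[0,0]*d,(v-K[1,2])/K[1,1]*d,d],-1)
    return (X-t)@R
def proj(n,X):
    c=camera_info(n);K=np.array(c['K']);Y=np.array(c['R'])@np.array(X)+np.array(c['t']);q=K@Y;return q[:2]/q[2]
E
python3 - <<'E'
from h import *
for n in('top','side'):
    grab(n,n+'0'); c=camera_info(n); R=np.array(c['R']);print(n,-R.T@np.array(c['t']),R[2],np.array(c['K'])[0,0])
print(status.read_state())
E
```

```text
pics
top [0.2944117  0.03292811 1.19538065] [ 0.22332319 -0.02769305 -0.97435099] 488.1315514247685
side [0.26552086 0.55651833 0.68519408] [ 0.35181592 -0.63994308 -0.68315328] 368.961726798814
{'time': 0.1, 'q': array([-1.18690640e+00,  2.64702875e-01,  1.60525860e+00,  2.28445659e-06,
        1.27368866e+00, -3.68635163e-02]), 'joint_vel': array([ 0.00053383, -0.00172266, -0.0039006 ,  0.00030931,  0.00157675,
       -0.00057689]), 'joint_torque': array([-1.55426651e-04, -5.16706967e+01, -3.68590415e+01, -6.20806600e-05,
        6.28162481e-03,  1.37956428e-05]), 'tool_pos': array([ 0.27547435, -0.6154996 ,  0.2300582 ]), 'tcp_rot': array([-3.07034570e+00, -6.55629227e-01,  5.54229812e-04]), 'wrist_force': array([ 0.16497304,  0.13091422, -0.18228574]), 'torque': array([ 0.00212053, -0.01453183,  0.04160663]), 'width': 1.0007249040246158}
```

View pics/top0.png

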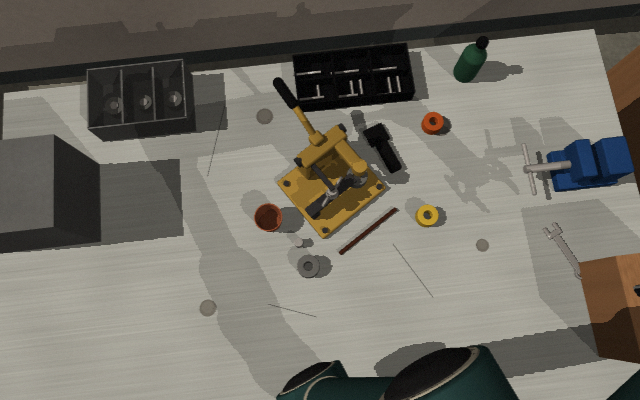

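View pics/side0.png

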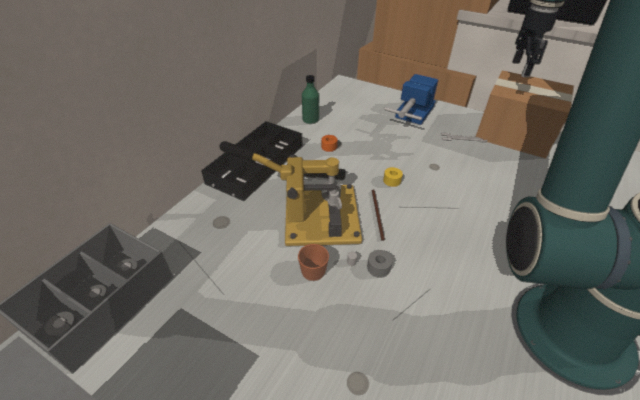

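The top view shows the yellow puller at about (330,185), with the mast toward the upper left, the strap and nut near (330,190), and the cup, stack, spare wheel, axle and scraper around it. Next I fit the base rectangle and zoom in.

```bash
python3 - <<'E'
from h import *
z=np.load('pics/top0.npz');p,d=z['p'],z['d'];X=pts('top',d)
hsv=cv2.cvtColor(p,cv2.COLOR_RGB2HSV)
H=X[...,2]
roi=np.zeros(H.shape,bool);roi[110:250,265:400]=1
y=(hsv[...,0]>15)&(hsv[...,0]<32)&(hsv[...,1]>110)&roi
m=y&(abs(H-.018)<.008)
B=X[m][:,:2].astype(np.float32);print(len(B),cv2.minAreaRect(B))
for lo,hi in((.08,.094),(.094,.108),(.108,.126),(.126,.14)):
    mm=roi&(H>lo)&(H<hi); print(lo,mm.sum(),X[mm].mean(0))
c=p[110:250,260:410];c=cv2.resize(c,None,fx=4,fy=4,interpolation=cv2.INTER_CUBIC)
hh=np.clip(H[110:250,260:410]/.14,0,1);hh=cv2.applyColorMap((hh*255).astype(np.uint8),cv2.COLORMAP_JET)
cv2.imwrite('pics/c1.png',c[:,:,::-1])
z=np.load('pics/side0.npz');s=z['p'][140:260,260:400];cv2.imwrite('pics/c2.png',cv2.resize(s,None,fx=5,fy=5,interpolation=cv2.INTER_CUBIC)[:,:,::-1])
E
```

```text
3441 ((0.6062730550765991, -0.04020431637763977), (0.2669154405593872, 0.30117562413215637), 65.56791687011719)
0.08 74 [ 0.60472723 -0.01563454  0.08783248]
0.094 175 [ 0.58013698 -0.02509911  0.10080976]
0.108 483 [ 0.61466441 -0.02752195  0.1208677 ]
0.126 1256 [ 0.64581507 -0.03539876  0.13008871]
```

View pics/c1.png

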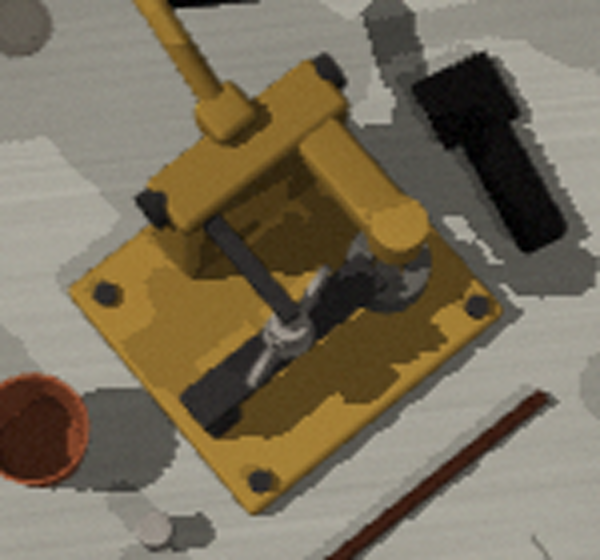

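View pics/c2.png

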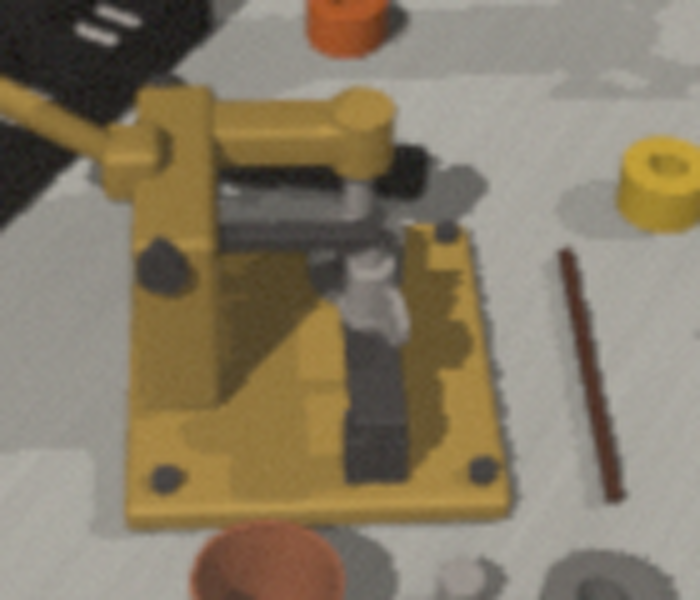

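The top crop shows base corners at (70,290), (255,512) and (500,312). The wing nut is at about (288,332), with wing ends near (252,382) and (322,275), and the keeper bar comes in from the upper left. The side crop agrees.

```bash
cat >> h.py <<'E'
def ray(n,u,v,z):
    c=camera_info(n);K=np.array(c['K']);R=np.array(c['R']);t=np.array(c['t'])
    o=-R.T@t;dr=R.T@np.linalg.inv(K)@[u,v,1.];return o+dr*(z-o[2])/dr[2]
E
python3 - <<'E'
from h import *
L,B,Rr=[ray('top',260+a/4-.375,110+b/4-.375,.018)[:2] for a,b in((70,290),(256,513),(501,311))]
ex=(L-B);print('len',np.linalg.norm(ex),np.linalg.norm(Rr-B))
ey=B-Rr
a1=np.arctan2(ex[1],ex[0]);a2=np.arctan2(-ey[0],ey[1]);print(np.degrees([a1,a2]))
a=(a1+a2)/2
def o(a):
    x=np.array([np.cos(a),np.sin(a)]);y=np.array([-x[1],x[0]])
    return x,y
x,y=o(a)
cs=[L-.12*x-.08*y,B+.065*x-.08*y,Rr+.065*x+.125*y];print(cs);S=np.mean(cs,0);print('stud',S)
def tow(px,py,h):return np.r_[S+px*x+py*y,h]
# check: ram head top centre, side view
print('nutcrop',4*(proj('top',tow(0,0,.122))-[260,110])); print('wheel',4*(proj('top',tow(0,-.08,.132))-[260,110]),'side',5*(proj('side',tow(0,-.08,.132))-[260,140]),5*(proj('side',tow(-.065,.08,.018))-[260,140]))
print('mast dirs',x,y)
for nm,q in(('tip1',(252,382)),('tip2',(322,275))):
    w=ray('top',260+q[0]/4,110+q[1]/4,.091)[:2]-S; print(nm,w@x,w@y)
z=np.load('pics/top0.npz');X=pts('top',z['d']);H=X[...,2]
P=(X[...,:2]-S)@np.stack([x,y],1)
m=(abs(P[...,0])<.05)&(abs(P[...,1])<.05)&(H>.083)&(H<.111);
for k in zip(*np.nonzero(m)):print(np.round(1000*np.r_[P[k],H[k]]).astype(int),end=' ')
E
```

```text
len 0.1814909146649391 0.19808619216173262
[32.75470553 32.81813096]
[array([ 0.55604196, -0.03029924]), array([ 0.55893766, -0.02831457]), array([ 0.55528593, -0.02244277])]
stud [ 0.55675518 -0.02701886]
nutcrop [289.39149479 312.15139354]
wheel [397.92103389 220.64561761] side [360.61367459 103.79946577] [515.0529368  496.97138368]
mast dirs [0.84069499 0.54150894] [-0.54150894  0.84069499]
tip1 -0.012683418699307957 0.037806471181129064
tip2 0.010442220949894403 -0.034655703544511814
[ 13 -38 100] [ 12 -34 103] [ 11 -36 101] [ 10 -39  97] [ 12 -30 105] [ 11 -33 100] [  9 -34 104] [ 10 -39  91] [ 11 -27 106] [ 10 -29 103] [  8 -31 104] [  9 -34  95] [ 10 -26 104] [  8 -27 104] [  7 -30 100] [  9 -22 104] [  8 -24 103] [  6 -25 107] [  7 -30  90] [  7 -20 107] [  6 -23 101] [  6 -26  96] [  8 -18 100] [  6 -19 104] [  5 -22 101] [  6 -27  84] [  8 -16  95] [  6 -16 102] [  4 -18 103] [  5 -22  88] [  6 -14  95] [  5 -16  97] [  3 -18  96] [  5 -13  94] [  3 -15  95] [  3 -18  87] [  2 -10 101] [  2 -14  89] [11  3 99] [  0  -8 101] [ -2 -10 103] [ 9  5 99] [  7   4 101] [-2 -7 99] 
[... 466 characters left out ...]
] [ -5   8 101] [-6  5 98] [ -8   4 101] [-10   3 102] [-11   0  98] [-11  -3  91] [-1 13 94] [-3 11 93] [-4 10 94] [-6  8 96] [-8  7 98] [-9  5 95] [-10   2  91] [-11   0  87] [ -3  18 102] [ -4  16 101] [-5 14 98] [-6 11 92] [-7  9 88] [-8  6 85] [-9  5 86] [-4 19 99] [ -6  17 100] [-7 15 96] [ -5  23 103] [ -7  21 105] [ -8  19 103] [ -5  26 101] [ -7  25 104] [ -9  23 102] [-8 19 91] [ -6  30 103] [ -8  28 104] [ -9  26 103] [-9 23 96] [ -8  31 102] [-10  29 105] [-11  27 103] [-9 23 84] [ -8  34 102] [-10  33 104] [-11  31 103] [-11  27  91] [-9 35 99] [-11  34 102] [-12  31  95] [-9 38 96] [-11  37  99] [-13  36 103] [-11  39  93] [-13  38  96] [-14  36  94] [-12  40  91] [-14  39  93]
```

Geometry: the stud is at about (0.557,-0.027), puller +x points at 32.8°, and the wings lie at about 108° and -72° in the puller frame. The wing points are symmetric about the stud estimate to within 1 mm.

Plan: push with the shut fingers as a rod at a radius of about 32 mm, moving CW around the -x side. First I carry the tool over at height and turn it about 99°.

{"api": "move_arm", "payload": {"deltas": [[[0,0,0.09],[0.2,0.48,0],1],[[0,0,0.18],[0.4,0.96,0],1],[[0,0,0.18],[0.4,0.96,0],1],[[0,0,0.18],[0.4,0.96,0],1]], "grip_force": 20}}

```text
time: 0.6
tool_pos: [0.3157, -0.5202, 0.2312]
tcp_rot: [2.949, 1.082, -0.001]
wrist_force: [0.6, -0.3, -0.5]
width: 0.145
```

{"api": "move_arm", "payload": {"deltas": [[[0,0,0.09],[0.2,0.48,0],1],[[0,0,0.18],[0.4,0.96,0],1],[[0,0,0.18],[0.4,0.96,0],1]]}}

```text
time: 0.98
tool_pos: [0.3563, -0.4227, 0.2312]
tcp_rot: [-2.765, -1.489, -0.001]
wrist_force: [-0.9, -0.2, -0.3]
width: -0.0
```

{"api": "move_arm", "payload": {"deltas": [[[0,0,0.09],[0.2,0.48,0],1],[[0,0,0.18],[0.4,0.96,0],1],[[0,0,0.18],[0.4,0.96,0],1]]}}

```text
time: 1.35
tool_pos: [0.3965, -0.3274, 0.2314]
tcp_rot: [2.529, 1.864, 0.0]
wrist_force: [-0.2, -0.3, 0.0]
width: -0.002
```

{"api": "move_arm", "payload": {"deltas": [[[0,0,0.09],[0.2,0.48,0],1],[[0,0,0.18],[0.4,0.96,0],1],[[0,0,0.18],[0.4,0.96,0],1]]}}

```text
time: 1.72
tool_pos: [0.4367, -0.2319, 0.2315]
tcp_rot: [2.241, 2.201, -0.0]
wrist_force: [-0.1, -0.5, 0.3]
width: -0.001
```

{"api": "move_arm", "payload": {"deltas": [[[0,0,0.09],[0.2,0.48,0],1],[[0,0,0.18],[0.4,0.96,0],1],[[0,0,0.18],[0.4,0.96,0],1]]}}

```text
time: 2.1
tool_pos: [0.4769, -0.1362, 0.2314]
tcp_rot: [1.909, 2.494, -0.0]
wrist_force: [0.2, -1.3, 0.4]
width: -0.001
```

{"api": "move_arm", "payload": {"deltas": [[[0,0,0.1],[0.2,0.45,0],1],[[0,0,0.2],[0.4,0.9,0],1],[[0,0,0.2],[0.4,0.9,0],1],[[0,0,0.2],[0.4,0.9,0],1]]}}

```text
time: 2.6
tool_pos: [0.5157, -0.0484, 0.2311]
tcp_rot: [1.502, 2.759, -0.002]
wrist_force: [0.8, -0.1, -1.1]
width: 0.002
```

```bash
cat >> h.py <<'E'
S=np.array([.557,-.027]);ca=np.radians(32.8);EX=np.array([np.cos(ca),np.sin(ca)]);EY=np.array([-EX[1],EX[0]])
def W(phi,r,z):
    f=np.radians(phi);return np.r_[S+r*(np.cos(f)*EX+np.sin(f)*EY),z]
def arc(start,phis,r,z):
    for f in phis:print(f,np.round((W(f,r,z)-start)*10,2).tolist())
def where():
    s=status.read_state();p=s['tool_pos'];w=p[:2]-S;a,b=w@EX,w@EY
    print('t',round(s['time'],2),'phi',np.degrees(np.arctan2(b,a)).round(1),'r',np.hypot(a,b).round(4),'z',p[2].round(4),'F',s['wrist_force'].round(2)); return p
E
python3 - <<'E'
from h import *
p=where()
print(np.round((W(165,.033,.085)-p)*10,2))
arc(W(165,.033,.085),range(155,40,-10),.033,.085)
E
```

```text
t 2.6 phi 174.6 r 0.0465 z 0.2311 F [ 0.79 -0.15 -1.07]
[ 0.1   0.11 -1.46]
155 [-0.01, 0.06, 0.0]
145 [-0.02, 0.11, 0.0]
135 [-0.01, 0.17, 0.0]
125 [0.01, 0.23, 0.0]
115 [0.03, 0.28, 0.0]
105 [0.07, 0.32, 0.0]
95 [0.11, 0.36, 0.0]
85 [0.16, 0.39, 0.0]
75 [0.21, 0.42, 0.0]
65 [0.27, 0.43, 0.0]
55 [0.33, 0.43, 0.0]
45 [0.38, 0.42, 0.0]
```

{"api": "move_arm", "payload": {"deltas": [[[0,0,0],[0.1,0.11,-0.4],1],[[0,0,0],[0.1,0.11,-0.8],1],[[0,0,0],[0.1,0.11,-1.0],1],[[0,0,0],[0.1,0.11,-1.0],1]]}}

```text
time: 3.1
tool_pos: [0.5236, -0.0371, 0.1292]
tcp_rot: [-1.5, -2.756, 0.004]
wrist_force: [0.7, -0.6, 0.6]
width: 0.005
```

{"api": "move_arm", "payload": {"deltas": [[[0,0,0],[0,0,-0.2],1],[[0,0,0],[0,0,-0.46],1],[[0,0,0],[0,0,-0.46],1],[[0,0,0],[0,0,-0.46],1]]}}

```text
time: 3.6
tool_pos: [0.5269, -0.036, 0.0869]
tcp_rot: [1.497, 2.759, 0.001]
wrist_force: [0.3, 1.0, -0.1]
width: 0.001
```

```bash
python3 - <<'E'
from h import *
where()
a,_=grab('top','t1');b,_=grab('side','s1')
f=lambda c:cv2.resize(c,None,fx=3,fy=3,interpolation=cv2.INTER_CUBIC)
cv2.imwrite('pics/m1.png',np.hstack([f(a[110:250,270:400]),f(b[130:270,260:390])])[:,:,::-1])
E
```

```text
t 3.6 phi 163.8 r 0.0314 z 0.0869 F [ 0.32  0.99 -0.14]
```

View pics/m1.png

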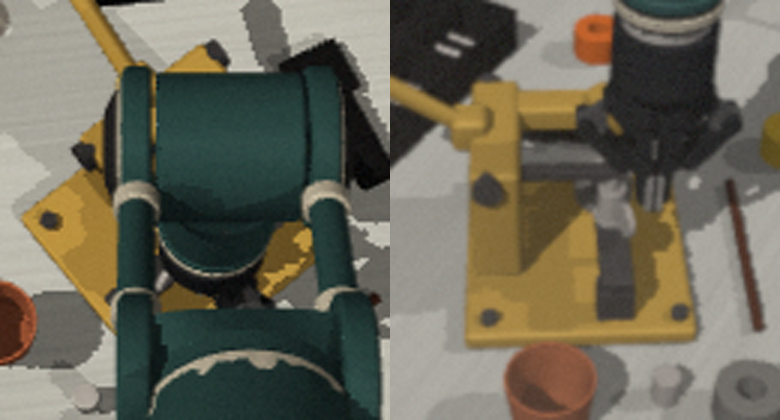

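The fingers stand beside the nut on the -x side at wing height, clear of the keeper and the ram. First stroke:

{"api": "move_arm", "payload": {"deltas": [[[0,0,0],[-0.01,0.06,0],1],[[0,0,0],[-0.02,0.11,0],1],[[0,0,0],[-0.01,0.17,0],1],[[0,0,0],[0.01,0.23,0],1],[[0,0,0],[0.03,0.28,0],1],[[0,0,0],[0.07,0.32,0],1],[[0,0,0],[0.11,0.36,0],1]]}}

```text
time: 4.58
tool_pos: [0.5369, 0.0012, 0.0852]
tcp_rot: [-1.496, -2.762, 0.0]
wrist_force: [0.1, -0.1, 0.1]
width: -0.001
```

```bash
python3 - <<'E'
from h import *
p=where()
arc(W(95,.033,.085),[85,75,65,55,50],.034,.085)
print('up to');a=W(50,.034,.085);print(W(225,.034,.14)-a)
arc(W(225,.034,.085),range(215,45,-10),.034,.085)
b,_=grab('side','s2')
f=lambda c:cv2.resize(c,None,fx=4,fy=4,interpolation=cv2.INTER_CUBIC)
cv2.imwrite('pics/m2.png',f(b[140:260,260:390])[:,:,::-1])
E
```

```text
t 4.58 phi 92.7 r 0.0346 z 0.0852 F [ 0.1  -0.12  0.1 ]
85 [0.04, 0.04, 0.0]
75 [0.1, 0.06, 0.0]
65 [0.16, 0.08, 0.0]
55 [0.22, 0.08, 0.0]
50 [0.24, 0.08, 0.0]
up to
[-0.01144637 -0.06696404  0.055     ]
215 [-0.06, 0.02, 0.0]
205 [-0.11, 0.04, 0.0]
195 [-0.16, 0.08, 0.0]
185 [-0.2, 0.12, 0.0]
175 [-0.23, 0.17, 0.0]
165 [-0.25, 0.23, 0.0]
155 [-0.27, 0.29, 0.0]
145 [-0.27, 0.35, 0.0]
135 [-0.26, 0.4, 0.0]
125 [-0.24, 0.46, 0.0]
115 [-0.22, 0.51, 0.0]
105 [-0.18, 0.56, 0.0]
95 [-0.14, 0.6, 0.0]
85 [-0.09, 0.63, 0.0]
75 [-0.03, 0.66, 0.0]
65 [0.03, 0.67, 0.0]
55 [0.08, 0.67, 0.0]
```

View pics/m2.png

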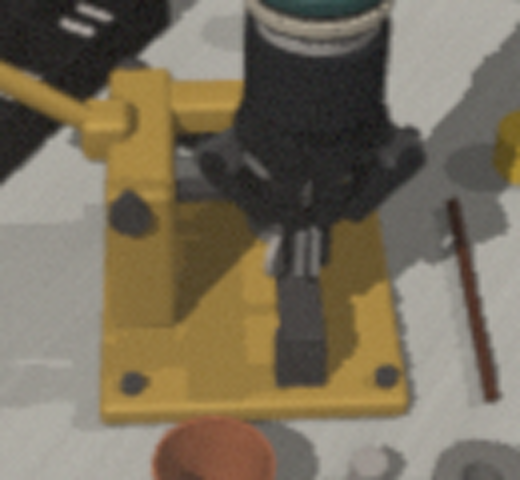

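The wing shows just left of the fingers at (272,250), pushed ahead. I finish this stroke, lift, cross over and set down behind the other wing.

{"api": "move_arm", "payload": {"deltas": [[[0,0,0],[0.04,0.04,0],1],[[0,0,0],[0.1,0.06,0],1],[[0,0,0],[0.16,0.08,0],1],[[0,0,0],[0.22,0.08,0],1],[[0,0,0],[0.24,0.08,0],1],[[0,0,0],[0.24,0.08,0],1],[[0,0,0],[0.22,0.1,0],1],[[0,0,0],[0.22,0.1,0.2],1],[[0,0,0],[0.22,0.1,0.6],1],[[0,0,0],[0.22,0.1,0.6],1]]}}

```text
time: 5.88
tool_pos: [0.5616, 0.0109, 0.1493]
tcp_rot: [1.493, 2.756, 0.006]
wrist_force: [0.4, 0.3, -0.3]
width: -0.0
```

```bash
python3 - <<'E'
from h import *
p=where()
print((W(228,.036,.145)-p)*10)
arc(W(228,.036,.085),list(range(218,55,-10))+[52],.034,.085)
E
```

```text
t 5.88 phi 50.3 r 0.0382 z 0.1493 F [ 0.44  0.26 -0.29]
[-0.1033207  -0.73439696 -0.0429842 ]
218 [-0.05, 0.03, 0.0]
208 [-0.11, 0.06, 0.0]
198 [-0.16, 0.09, 0.0]
188 [-0.2, 0.13, 0.0]
178 [-0.23, 0.18, 0.0]
168 [-0.26, 0.23, 0.0]
158 [-0.28, 0.29, 0.0]
148 [-0.28, 0.35, 0.0]
138 [-0.28, 0.41, 0.0]
128 [-0.26, 0.47, 0.0]
118 [-0.24, 0.52, 0.0]
108 [-0.21, 0.57, 0.0]
98 [-0.16, 0.61, 0.0]
88 [-0.12, 0.65, 0.0]
78 [-0.06, 0.67, 0.0]
68 [-0.01, 0.69, 0.0]
58 [0.05, 0.7, 0.0]
52 [0.09, 0.69, 0.0]
```

```bash
python3 - <<'E'
from h import *
c=W(95,.033,.085)+[.022,.01,.06];print(c,(W(235,.038,.145)-c)*10)
arc(W(235,.038,.085),list(range(225,55,-10))+[50],.034,.085)
E
```

```text
[0.55877407 0.00907512 0.145     ] [-3.23280397e-02 -7.40471062e-01 -2.77555756e-16]
225 [-0.06, 0.05, 0.0]
215 [-0.11, 0.06, 0.0]
205 [-0.17, 0.09, 0.0]
195 [-0.21, 0.13, 0.0]
185 [-0.25, 0.17, 0.0]
175 [-0.29, 0.22, 0.0]
165 [-0.31, 0.28, 0.0]
155 [-0.32, 0.33, 0.0]
145 [-0.33, 0.39, 0.0]
135 [-0.32, 0.45, 0.0]
125 [-0.3, 0.51, 0.0]
115 [-0.27, 0.56, 0.0]
105 [-0.24, 0.61, 0.0]
95 [-0.19, 0.65, 0.0]
85 [-0.14, 0.68, 0.0]
75 [-0.09, 0.7, 0.0]
65 [-0.03, 0.72, 0.0]
50 [0.06, 0.72, 0.0]
```

{"api": "move_arm", "payload": {"deltas": [[[0,0,0],[-0.02,-0.4,0],1],[[0,0,0],[-0.04,-0.77,0],1],[[0,0,0],[-0.04,-0.77,0],1],[[0,0,0],[-0.04,-0.77,0],1]]}}

```text
time: 6.38
tool_pos: [0.5541, -0.0657, 0.1445]
tcp_rot: [-1.497, -2.761, -0.0]
wrist_force: [0.2, 0.5, 0.4]
width: 0.002
```

{"api": "move_arm", "payload": {"deltas": [[[0,0,0],[0,0,-0.2],1],[[0,0,0],[0,0,-0.35],1],[[0,0,0],[0,0,-0.42],1],[[0,0,0],[0,0,-0.45],1],[[0,0,0],[0,0,-0.45],1]]}}

```text
time: 7.0
tool_pos: [0.5549, -0.066, 0.1004]
tcp_rot: [1.496, 2.762, 0.0]
wrist_force: [0.2, 0.4, -0.1]
width: -0.001
```

```bash
python3 - <<'E'
from h import *
where()
b,_=grab('side','s3')
f=lambda c:cv2.resize(c,None,fx=4,fy=4,interpolation=cv2.INTER_CUBIC)
cv2.imwrite('pics/m3.png',f(b[140:260,260:390])[:,:,::-1])
E
```

```text
t 7.0 phi -125.9 r 0.039 z 0.1004 F [ 0.2   0.43 -0.06]
```

View pics/m3.png

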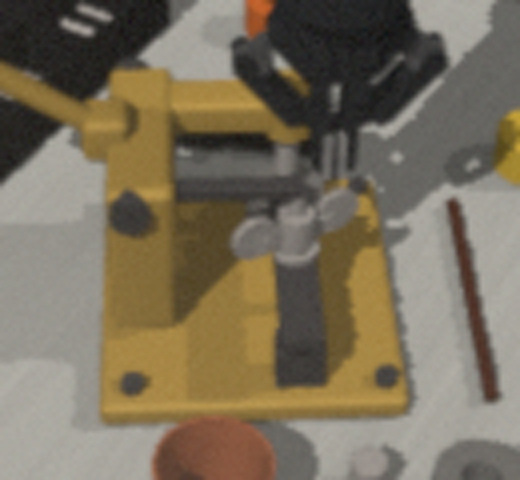

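The wings are at (250,238) and (338,208), and the fingers are behind the right-hand one. Next I lower the tool and run a full stroke; the stop cannot be reached within it.

{"api": "move_arm", "payload": {"deltas": [[[0,0,0],[0,0,-0.1],1],[[0,0,0],[0,0,-0.15],1],[[0,0,0],[0,0,-0.15],1],[[0,0,0],[-0.06,0.05,-0.15],1],[[0,0,0],[-0.11,0.06,-0.15],1],[[0,0,0],[-0.17,0.09,-0.15],1],[[0,0,0],[-0.21,0.13,-0.15],1],[[0,0,0],[-0.25,0.17,-0.15],1],[[0,0,0],[-0.29,0.22,-0.15],1],[[0,0,0],[-0.31,0.28,-0.15],1],[[0,0,0],[-0.32,0.33,-0.15],1],[[0,0,0],[-0.33,0.39,-0.15],1]]}}

```text
time: 8.55
tool_pos: [0.5216, -0.0267, 0.0852]
tcp_rot: [-1.496, -2.762, 0.0]
wrist_force: [-0.1, -0.7, 0.5]
width: 0.002
```

```bash
python3 - <<'E'
from h import *
where()
c=W(235,.038,.085)+[-.033,.039,0]
arc(c,list(range(135,55,-10))+[50],.034,.083)
print((W(235,.038,.145)-W(50,.034,.083))*10)
E
```

```text
t 8.55 phi 146.8 r 0.0354 z 0.0852 F [-0.15 -0.72  0.53]
135 [0.01, 0.06, -0.02]
125 [0.03, 0.12, -0.02]
115 [0.06, 0.17, -0.02]
105 [0.09, 0.22, -0.02]
95 [0.14, 0.26, -0.02]
85 [0.19, 0.29, -0.02]
75 [0.24, 0.31, -0.02]
65 [0.3, 0.33, -0.02]
50 [0.39, 0.33, -0.02]
[-0.05720067 -0.71703891  0.62      ]
```

{"api": "move_arm", "payload": {"deltas": [[[0,0,0],[0.01,0.06,-0.02],1],[[0,0,0],[0.03,0.12,-0.02],1],[[0,0,0],[0.06,0.17,-0.02],1],[[0,0,0],[0.09,0.22,-0.02],1],[[0,0,0],[0.14,0.26,-0.02],1],[[0,0,0],[0.19,0.29,-0.02],1],[[0,0,0],[0.24,0.31,-0.02],1],[[0,0,0],[0.3,0.33,-0.02],1],[[0,0,0],[0.35,0.33,-0.02],1],[[0,0,0],[0.39,0.33,-0.02],1],[[0,0,0],[0.39,0.33,-0.02],1],[[0,0,0],[0.37,0.35,-0.02],1],[[0,0,0],[0.37,0.35,0.2],1],[[0,0,0],[0.37,0.35,0.6],1],[[0,0,0],[0.37,0.35,0.6],1]]}}

```text
time: 10.42
tool_pos: [0.5617, 0.0079, 0.1494]
tcp_rot: [1.493, 2.756, 0.006]
wrist_force: [0.9, -0.1, -0.3]
width: 0.0
```

{"api": "move_arm", "payload": {"deltas": [[[0,0,0],[-0.02,-0.4,0],1],[[0,0,0],[-0.04,-0.74,0],1],[[0,0,0],[-0.04,-0.74,0],1],[[0,0,0],[-0.04,-0.74,-0.2],1],[[0,0,0],[-0.04,-0.74,-0.35],1],[[0,0,0],[-0.04,-0.74,-0.42],1],[[0,0,0],[-0.04,-0.74,-0.42],1]]}}

```text
time: 11.3
tool_pos: [0.5541, -0.0655, 0.1023]
tcp_rot: [-1.495, -2.761, 0.001]
wrist_force: [-0.6, -0.0, 0.1]
width: -0.004
```

```bash
python3 - <<'E'
from h import *
p=where()
b,_=grab('side','s4')
f=lambda c:cv2.resize(c,None,fx=4,fy=4,interpolation=cv2.INTER_CUBIC)
cv2.imwrite('pics/m4.png',f(b[140:260,260:390])[:,:,::-1])
E
```

```text
t 11.3 phi -127.1 r 0.0386 z 0.1023 F [-0.57 -0.03  0.08]
```

View pics/m4.png

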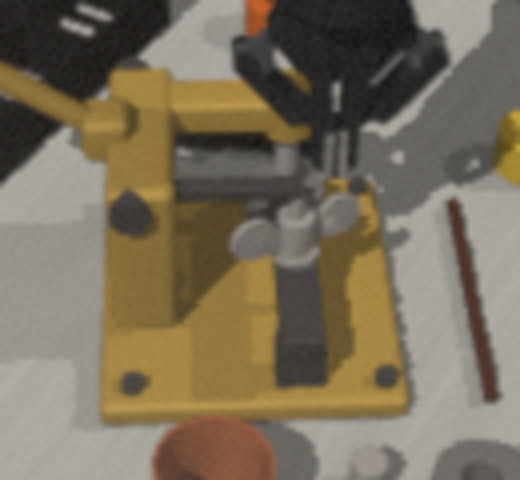

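The stroke worked: the nut made a clean half turn, with the wings back at about 200°. To judge how far away the stop is, I compare the strap's flat top height (69 - 0.8θ mm) with known heights in the depth images.

```bash
python3 - <<'E'
from h import *
for n,tag in(('top','top0'),('side','side0'),('side','s3'),('side','s4')):
    X=pts(n,np.load(f'pics/{tag}.npz')['d']);H=X[...,2]*1000;w=X[...,:2]-S;a=w@EX*1000;b=w@EY*1000
    def med(x0,x1,y0,y1,h0,h1):
        m=(a>x0)&(a<x1)&(b>y0)&(b<y1)&(H>h0)&(H<h1);return (m.sum(),np.round([H[m].mean(),H[m].std()/max(1,m.sum())**.5],2)) if m.sum() else None
    print(tag,'strap',med(-9,9,48,70,55,75),'base',med(-50,-20,20,65,8,28),'base2',med(20,60,30,70,8,28),'mast',med(78,106,-30,10,122,138),'counter',med(-130,-80,-20,60,-10,8))
E
```

```text
top0 strap (np.int64(70), array([67.13,  0.27])) base (np.int64(219), array([18.1 ,  0.17])) base2 (np.int64(240), array([17.88,  0.15])) mast (np.int64(204), array([130.2 ,   0.14])) counter (np.int64(572), array([0.29, 0.12]))
side0 strap (np.int64(50), array([67.43,  0.16])) base (np.int64(162), array([17.94,  0.11])) base2 (np.int64(206), array([17.69,  0.08])) mast (np.int64(140), array([1.301e+02, 1.000e-01])) counter (np.int64(395), array([0.22, 0.1 ]))
s3 strap (np.int64(53), array([66.53,  0.14])) base (np.int64(163), array([17.9 ,  0.11])) base2 (np.int64(202), array([17.92,  0.09])) mast (np.int64(137), array([1.2991e+02, 1.0000e-01])) counter (np.int64(394), array([0.23, 0.11]))
s4 strap (np.int64(54), array([63.62,  0.15])) base (np.int64(163), array([17.94,  0.12])) base2 (np.int64(202), array([17.99,  0.08])) mast (np.int64(138), array([1.3011e+02, 1.0000e-01])) counter (np.int64(399), array([0.37, 0.12]))
```

The heights settle it: θ is now about 6.5, so the stop should come near a rod angle of 86 ± 15°. I stroke freely to 120°, then go in small steps with force checks.

{"api": "move_arm", "payload": {"deltas": [[[0,0,0],[0,0,-0.12],1],[[0,0,0],[0,0,-0.22],1],[[0,0,0],[0,0,-0.22],1],[[0,0,0],[-0.06,0.05,-0.22],1],[[0,0,0],[-0.11,0.06,-0.22],1],[[0,0,0],[-0.17,0.09,-0.22],1],[[0,0,0],[-0.21,0.13,-0.22],1],[[0,0,0],[-0.25,0.17,-0.22],1],[[0,0,0],[-0.29,0.22,-0.22],1],[[0,0,0],[-0.31,0.28,-0.22],1],[[0,0,0],[-0.32,0.33,-0.22],1],[[0,0,0],[-0.33,0.39,-0.22],1],[[0,0,0],[-0.32,0.45,-0.22],1],[[0,0,0],[-0.31,0.48,-0.22],1],[[0,0,0],[-0.31,0.48,-0.22],1]]}}

```text
time: 13.22
tool_pos: [0.5238, -0.0178, 0.0812]
tcp_rot: [-1.496, -2.762, -0.0]
wrist_force: [-0.8, 0.2, 0.5]
width: -0.002
```

```bash
cat >> h.py <<'E'
def strap(tag):
    grab('side',tag);X=pts('side',np.load(f'pics/{tag}.npz')['d']);H=X[...,2]*1000;w=X[...,:2]-S;a=w@EX*1000;b=w@EY*1000
    m=(abs(a)<9)&(b>48)&(b<70)&(H>55)&(H<75);h=H[m].mean();print('strap',m.sum(),h.round(2),'theta',((69-h)/.8).round(2))
E
python3 - <<'E'
from h import *
where();strap('s5')
c=W(235,.038,.081)+[-.031,.048,0]
arc(c,range(125,50,-5),.034,.081)
E
```

```text
t 13.22 phi 131.7 r 0.0345 z 0.0812 F [-0.81  0.19  0.46]
strap 53 62.63 theta 7.96
125 [0.01, 0.03, 0.0]
120 [0.02, 0.06, 0.0]
115 [0.04, 0.08, 0.0]
110 [0.05, 0.11, 0.0]
105 [0.07, 0.13, 0.0]
100 [0.09, 0.15, 0.0]
95 [0.12, 0.17, 0.0]
90 [0.14, 0.19, 0.0]
85 [0.17, 0.2, 0.0]
80 [0.19, 0.21, 0.0]
75 [0.22, 0.22, 0.0]
70 [0.25, 0.23, 0.0]
65 [0.28, 0.24, 0.0]
60 [0.31, 0.24, 0.0]
55 [0.34, 0.24, 0.0]
```

{"api": "move_arm", "payload": {"deltas": [[[0,0,0],[0.01,0.03,0],1],[[0,0,0],[0.02,0.06,0],1],[[0,0,0],[0.04,0.08,0],1],[[0,0,0],[0.04,0.08,0],1]]}}

```text
time: 13.78
tool_pos: [0.5279, -0.0099, 0.0813]
tcp_rot: [-1.496, -2.762, -0.0]
wrist_force: [-0.2, 0.0, 0.3]
width: 0.001
```

{"api": "move_arm", "payload": {"deltas": [[[0,0,0],[0.02,0.03,0],1],[[0,0,0],[0.02,0.03,0],1]]}}

```text
time: 14.02
tool_pos: [0.5298, -0.0069, 0.0813]
tcp_rot: [-1.496, -2.762, -0.0]
wrist_force: [-0.3, 0.2, 0.2]
width: 0.001
```

```bash
python3 - <<'E'
from h import *
where();strap('s6')
E
```

```text
t 14.03 phi 110.7 r 0.0338 z 0.0813 F [-0.3   0.16  0.2 ]
strap 56 62.06 theta 8.68
```

{"api": "move_arm", "payload": {"deltas": [[[0,0,0],[0.01,0.015,0],1],[[0,0,0],[0.01,0.015,0],1]]}}

```text
time: 14.32
tool_pos: [0.5308, -0.0056, 0.0813]
tcp_rot: [1.496, 2.762, 0.0]
wrist_force: [0.9, -1.8, -0.2]
width: 0.005
```

{"api": "move_arm", "payload": {"deltas": [[[0,0,0],[0.01,0.01,0],1],[[0,0,0],[0.01,0.01,0],1]]}}

```text
time: 14.58
tool_pos: [0.5318, -0.0046, 0.0813]
tcp_rot: [1.496, 2.762, 0.0]
wrist_force: [-0.6, 0.7, -0.0]
width: -0.002
```

{"api": "move_arm", "payload": {"deltas": [[[0,0,0],[0.01,0.01,0],1],[[0,0,0],[0.01,0.01,0],1]]}}

```text
time: 14.82
tool_pos: [0.5328, -0.0035, 0.0813]
tcp_rot: [1.496, 2.762, 0.0]
wrist_force: [0.4, -0.3, 0.1]
width: 0.002
```

{"api": "move_arm", "payload": {"deltas": [[[0,0,0],[0.01,0.01,0],1],[[0,0,0],[0.01,0.01,0],1]]}}

```text
time: 15.08
tool_pos: [0.5338, -0.0025, 0.0813]
tcp_rot: [1.496, 2.762, 0.0]
wrist_force: [-0.2, -0.4, 0.2]
width: -0.002
```

```bash
python3 - <<'E'
from h import *
where();strap('s7')
E
```

```text
t 15.07 phi 100.6 r 0.0337 z 0.0813 F [-0.22 -0.36  0.18]
strap 57 62.42 theta 8.22
```

{"api": "move_arm", "payload": {"deltas": [[[0,0,0],[0.01,0.01,0],1],[[0,0,0],[0.02,0.015,0],1],[[0,0,0],[0.02,0.015,0],1]]}}

```text
time: 15.5
tool_pos: [0.5358, -0.001, 0.0813]
tcp_rot: [1.496, 2.762, 0.0]
wrist_force: [0.7, -0.9, 0.5]
width: 0.001
```

{"api": "move_arm", "payload": {"deltas": [[[0,0,0],[0.01,0.01,0],1],[[0,0,0],[0.02,0.015,0],1],[[0,0,0],[0.02,0.015,0],1]]}}

```text
time: 15.88
tool_pos: [0.5379, 0.0005, 0.0813]
tcp_rot: [1.496, 2.762, 0.0]
wrist_force: [-1.2, -0.4, -0.5]
width: -0.0
```

{"api": "move_arm", "payload": {"deltas": [[[0,0,0],[0.01,0.005,0],1],[[0,0,0],[0.01,0.005,0],1],[[0,0,0],[0.01,0.005,0],1]]}}

```text
time: 16.25
tool_pos: [0.5388, 0.0009, 0.0813]
tcp_rot: [1.496, 2.762, 0.0]
wrist_force: [-0.6, -0.1, 0.2]
width: 0.0
```

```bash
python3 - <<'E'
from h import *
where();strap('s8')
f=lambda c:cv2.resize(c,None,fx=4,fy=4,interpolation=cv2.INTER_CUBIC)
b=np.load('pics/s8.npz')['p']
cv2.imwrite('pics/m8.png',f(b[140:260,260:390])[:,:,::-1])
E
```

```text
t 16.25 phi 90.3 r 0.0333 z 0.0813 F [-0.56 -0.14  0.18]
strap 54 61.86 theta 8.92
```

View pics/m8.png

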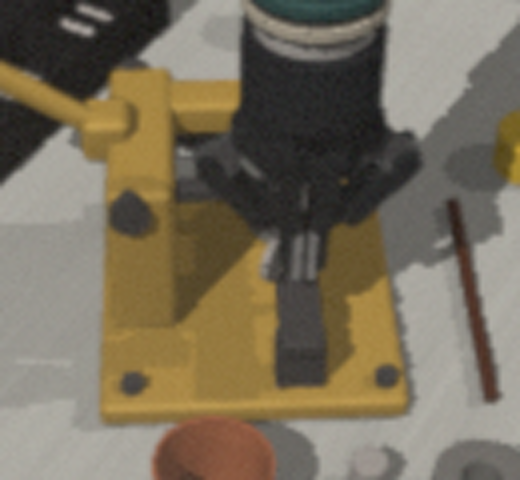

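The wing is still just ahead of the fingers at (270,255) and there is no stop force yet, so I keep feeling forward.

{"api": "move_arm", "payload": {"deltas": [[[0,0,0],[0.01,0.005,0],1],[[0,0,0],[0.015,0.01,0],1],[[0,0,0],[0.015,0.01,0],1]]}}

```text
time: 16.68
tool_pos: [0.5403, 0.0019, 0.0813]
tcp_rot: [1.496, 2.762, 0.0]
wrist_force: [-0.2, 0.2, -0.4]
width: 0.001
```

{"api": "move_arm", "payload": {"deltas": [[[0,0,0],[0.01,0.005,0],1],[[0,0,0],[0.015,0.005,0],1],[[0,0,0],[0.015,0.005,0],1]]}}

```text
time: 17.05
tool_pos: [0.5418, 0.0024, 0.0813]
tcp_rot: [1.496, 2.762, 0.0]
wrist_force: [-0.1, -0.5, 0.1]
width: -0.002
```

{"api": "move_arm", "payload": {"deltas": [[[0,0,0],[0.01,0.005,0],1],[[0,0,0],[0.015,0.005,0],1],[[0,0,0],[0.015,0.005,0],1]]}}

```text
time: 17.42
tool_pos: [0.5433, 0.0029, 0.0813]
tcp_rot: [1.496, 2.762, 0.0]
wrist_force: [-0.5, -0.4, -0.6]
width: -0.003
```

{"api": "move_arm", "payload": {"deltas": [[[0,0,0],[0.01,0.005,0],1],[[0,0,0],[0.015,0.005,0],1],[[0,0,0],[0.015,0.005,0],1]]}}

```text
time: 17.8
tool_pos: [0.5448, 0.0034, 0.0813]
tcp_rot: [1.496, 2.762, 0.0]
wrist_force: [-1.1, -0.0, -0.3]
width: 0.001
```

```bash
python3 - <<'E'
from h import *
where()
for i in range(6):strap('s9')
c=status.read_state()['tool_pos'];arc(c,range(80,44,-5),.035,c[2])
E
```

```text
t 17.8 phi 79.1 r 0.0328 z 0.0813 F [-1.06 -0.05 -0.33]
strap 56 61.43 theta 9.46
strap 52 61.79 theta 9.01
strap 57 61.74 theta 9.08
strap 54 61.59 theta 9.26
strap 52 61.83 theta 8.96
strap 53 62.16 theta 8.55
80 [-0.01, 0.02, 0.0]
75 [0.02, 0.03, 0.0]
70 [0.04, 0.04, 0.0]
65 [0.07, 0.04, 0.0]
60 [0.11, 0.05, 0.0]
55 [0.14, 0.05, 0.0]
50 [0.17, 0.04, 0.0]
45 [0.2, 0.04, 0.0]
```

{"api": "move_arm", "payload": {"deltas": [[[0,0,0],[0.01,0.01,0],1],[[0,0,0],[0.015,0.01,0],1],[[0,0,0],[0.015,0.01,0],1]]}}

```text
time: 18.48
tool_pos: [0.5463, 0.0044, 0.0813]
tcp_rot: [-1.496, -2.762, 0.0]
wrist_force: [-1.7, -0.2, 0.6]
width: 0.001
```

{"api": "move_arm", "payload": {"deltas": [[[0,0,0],[0.01,0.005,0],1],[[0,0,0],[0.01,0.005,0],1],[[0,0,0],[0.01,0.005,0],1]]}}

```text
time: 18.85
tool_pos: [0.5473, 0.0049, 0.0813]
tcp_rot: [1.496, 2.762, 0.0]
wrist_force: [-0.6, 0.0, 0.2]
width: 0.001
```

```bash
python3 - <<'E'
from h import *
for i in range(10):
    strap('s9') if i==0 else read_camera('side'); where()
E
```

```text
strap 55 61.68 theta 9.16
t 18.9 phi 74.1 r 0.0333 z 0.0813 F [-0.5  -0.44 -0.04]
t 18.95 phi 74.2 r 0.0334 z 0.0813 F [-0.79 -0.79 -0.63]
t 19.0 phi 74.2 r 0.0334 z 0.0813 F [-0.48 -0.28 -0.65]
t 19.05 phi 74.1 r 0.0334 z 0.0813 F [-0.16 -0.47 -0.46]
t 19.1 phi 74.1 r 0.0334 z 0.0813 F [ 0.17 -0.13  0.06]
t 19.15 phi 74.1 r 0.0333 z 0.0813 F [-0.41 -0.66  0.06]
t 19.2 phi 74.2 r 0.0334 z 0.0813 F [-0.28 -0.52 -0.36]
t 19.25 phi 74.2 r 0.0334 z 0.0813 F [ 0.27  0.34 -0.01]
t 19.3 phi 74.2 r 0.0334 z 0.0813 F [ 0.21 -0.63 -0.2 ]
t 19.35 phi 74.2 r 0.0333 z 0.0813 F [-0.16 -1.08 -0.01]
```

{"api": "move_arm", "payload": {"deltas": [[[0,0,0],[0.01,0.0,0],1],[[0,0,0],[0.02,0.005,0],1],[[0,0,0],[0.02,0.005,0],1]]}}

```text
time: 19.73
tool_pos: [0.5493, 0.0054, 0.0813]
tcp_rot: [-1.496, -2.762, -0.0]
wrist_force: [-1.0, -0.2, 0.0]
width: -0.001
```

{"api": "move_arm", "payload": {"deltas": [[[0,0,0],[0.01,0.0,0],1],[[0,0,0],[0.015,0.0,0],1],[[0,0,0],[0.015,0.0,0],1]]}}

```text
time: 20.1
tool_pos: [0.5508, 0.0054, 0.0813]
tcp_rot: [1.496, 2.762, 0.0]
wrist_force: [0.3, -0.4, -0.1]
width: 0.002
```

{"api": "move_arm", "payload": {"deltas": [[[0,0,0],[0.01,0.0,0],1],[[0,0,0],[0.015,0.0,0],1],[[0,0,0],[0.015,0.0,0],1]]}}

```text
time: 20.48
tool_pos: [0.5523, 0.0054, 0.0813]
tcp_rot: [1.496, 2.762, 0.0]
wrist_force: [-0.2, -0.3, -0.1]
width: 0.0
```

```bash
python3 - <<'E'
from h import *
where()
hs=[strap('s10') for i in range(8)]
f=lambda c:cv2.resize(c,None,fx=6,fy=6,interpolation=cv2.INTER_CUBIC)
b=np.load('pics/s10.npz')['p']
cv2.imwrite('pics/m10.png',f(b[165:235,290:380])[:,:,::-1])
E
```

```text
t 20.48 phi 65.5 r 0.0327 z 0.0813 F [-0.17 -0.26 -0.07]
strap 53 61.57 theta 9.29
strap 49 61.59 theta 9.27
strap 56 61.69 theta 9.14
strap 54 61.9 theta 8.87
strap 55 61.53 theta 9.34
strap 53 61.41 theta 9.48
strap 53 61.72 theta 9.1
strap 52 61.85 theta 8.93
```

View pics/m10.png

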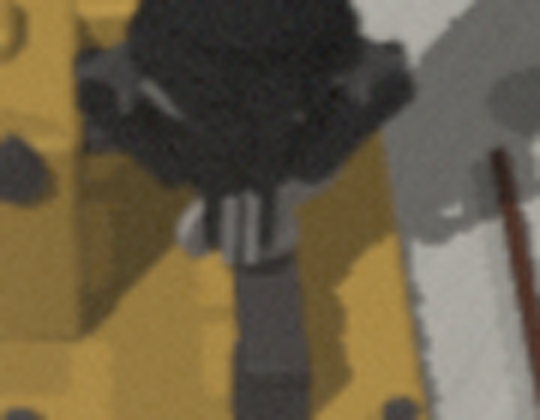

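The wing is still touching the fingers at (190,235), and the height reads close to home. I continue to feel for the stop.

{"api": "move_arm", "payload": {"deltas": [[[0,0,0],[0.01,0.0,0],1],[[0,0,0],[0.015,0.0,0],1],[[0,0,0],[0.015,0.0,0],1]]}}

```text
time: 21.25
tool_pos: [0.5538, 0.0054, 0.0813]
tcp_rot: [1.496, 2.762, 0.0]
wrist_force: [-0.5, -0.0, -0.1]
width: -0.001
```

{"api": "move_arm", "payload": {"deltas": [[[0,0,0],[0.01,0.0,0],1],[[0,0,0],[0.015,0.0,0],1],[[0,0,0],[0.015,0.0,0],1]]}}

```text
time: 21.62
tool_pos: [0.5553, 0.0054, 0.0813]
tcp_rot: [1.496, 2.762, 0.0]
wrist_force: [-2.0, -0.3, -0.5]
width: 0.004
```

{"api": "move_arm", "payload": {"deltas": [[[0,0,0],[0.005,0.0,0],1],[[0,0,0],[0.01,0.0,0],1],[[0,0,0],[0.01,0.0,0],1]]}}

```text
time: 22.0
tool_pos: [0.5562, 0.0054, 0.0813]
tcp_rot: [-1.496, -2.762, 0.0]
wrist_force: [-1.1, -0.7, 0.1]
width: -0.0
```

{"api": "move_arm", "payload": {"deltas": [[[0,0,0],[0.01,0.0,0],1],[[0,0,0],[0.015,0.0,0],1],[[0,0,0],[0.015,0.0,0],1]]}}

```text
time: 22.38
tool_pos: [0.5577, 0.0054, 0.0812]
tcp_rot: [-1.496, -2.762, 0.0]
wrist_force: [-0.9, 0.0, -0.6]
width: 0.0
```

```bash
python3 - <<'E'
from h import *
F=[]
for i in range(6): strap('s11'); F.append(status.read_state()['wrist_force'])
where();print(np.mean(F,0))
E
```

```text
strap 53 61.56 theta 9.3
strap 55 61.84 theta 8.95
strap 55 61.5 theta 9.37
strap 54 61.22 theta 9.72
strap 55 61.53 theta 9.34
strap 55 61.82 theta 8.97
t 22.68 phi 55.9 r 0.0324 z 0.0813 F [-1.47 -0.15  0.04]
[-1.49645351 -0.11159608 -0.4664764 ]
```

{"api": "move_arm", "payload": {"deltas": [[[0,0,0],[0.01,0.0,0],1],[[0,0,0],[0.015,0.0,0],1],[[0,0,0],[0.015,0.0,0],1]]}}

```text
time: 23.05
tool_pos: [0.5593, 0.0054, 0.0813]
tcp_rot: [1.496, 2.762, 0.0]
wrist_force: [-0.2, 0.4, 0.3]
width: 0.0
```

```bash
python3 - <<'E'
from h import *
F=[]
for i in range(6): read_camera('side'); F.append(status.read_state()['wrist_force'])
where();print(np.mean(F,0))
E
```

```text
t 23.35 phi 53.2 r 0.0325 z 0.0813 F [-1.13 -0.05 -0.78]
[-1.15367108  0.06511952 -0.15718575]
```

{"api": "move_arm", "payload": {"deltas": [[[0,0,0],[0.01,0.0,0],1],[[0,0,0],[0.02,0.0,0],1],[[0,0,0],[0.02,0.0,0],1]]}}

```text
time: 23.72
tool_pos: [0.56, 0.0054, 0.081]
tcp_rot: [-1.495, -2.76, 0.002]
wrist_force: [-5.4, 0.3, 3.1]
width: -0.001
```

```bash
python3 - <<'E'
from h import *
F=[]
for i in range(6): read_camera('side'); F.append(status.read_state()['wrist_force'])
where();print(np.mean(F,0))
E
```

```text
t 24.02 phi 51.9 r 0.0326 z 0.081 F [-5.27  0.02  2.02]
[-4.99773738  0.05539583  2.19098576]
```

The force rose to 5 N with the tool stalled, so this is either the stop or a collision of the gripper. To find out, I back off, lift and look from above, then feel the opposite wing from a different spot.

{"api": "move_arm", "payload": {"deltas": [[[0,0,0],[-0.02,0.0,0],1],[[0,0,0],[-0.06,0.04,0],1],[[0,0,0],[-0.06,0.04,0],1],[[0,0,0],[-0.06,0.04,0.2],1],[[0,0,0],[-0.06,0.04,0.65],1],[[0,0,0],[-0.06,0.04,0.65],1]]}}

```text
time: 24.78
tool_pos: [0.5592, 0.0094, 0.151]
tcp_rot: [1.492, 2.755, 0.007]
wrist_force: [1.0, -0.1, 0.3]
width: 0.001
```

```bash
python3 - <<'E'
from h import *
where();p=status.read_state()['tool_pos']
print((W(236,.040,.145)-p)*10)
E
```

```text
t 24.77 phi 53.8 r 0.0365 z 0.151 F [ 1.04 -0.1   0.26]
[-0.03016579 -0.76377116 -0.06033681]
```

{"api": "move_arm", "payload": {"deltas": [[[0,0,0],[0,-0.4,0],1],[[0,0,0],[0.01,-0.77,0],1],[[0,0,0],[0.01,-0.77,0],1],[[0,0,0],[0.01,-0.77,-0.2],1],[[0,0,0],[0.01,-0.77,-0.35],1],[[0,0,0],[0.01,-0.77,-0.45],1],[[0,0,0],[0.01,-0.77,-0.45],1]]}}

```text
time: 25.65
tool_pos: [0.5553, -0.067, 0.0999]
tcp_rot: [-1.494, -2.761, 0.001]
wrist_force: [0.6, 1.1, -0.0]
width: -0.004
```

```bash
python3 - <<'E'
from h import *
p=where()
for i in range(4):strap('s12')
f=lambda c:cv2.resize(c,None,fx=6,fy=6,interpolation=cv2.INTER_CUBIC)
b=np.load('pics/s12.npz')['p']
cv2.imwrite('pics/m12.png',f(b[165:235,290:380])[:,:,::-1])
arc(W(236,.04,.1),[231,226,221,216,211],.036,.083)
E
```

```text
t 25.65 phi -125.3 r 0.04 z 0.0999 F [ 0.64  1.08 -0.03]
strap 54 61.57 theta 9.28
strap 53 61.37 theta 9.54
strap 53 61.58 theta 9.27
strap 55 61.55 theta 9.31
231 [-0.03, 0.04, -0.17]
226 [-0.06, 0.05, -0.17]
221 [-0.09, 0.05, -0.17]
216 [-0.12, 0.06, -0.17]
211 [-0.15, 0.08, -0.17]
```

View pics/m12.png

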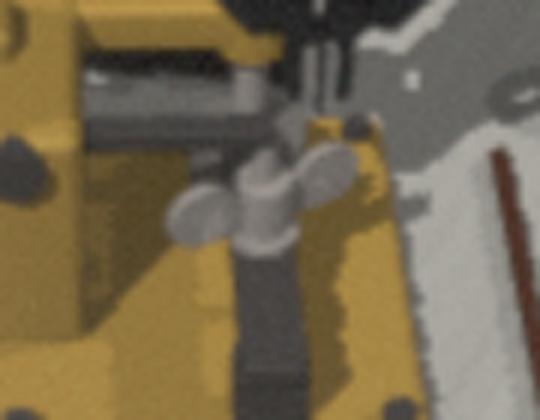

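The wings are at (200,215) and (328,180), again at about 200°, with the fingers behind the right one. I lower the tool and feel against it.

{"api": "move_arm", "payload": {"deltas": [[[0,0,0],[0,0,-0.1],1],[[0,0,0],[0,0,-0.17],1],[[0,0,0],[0,0,-0.17],1],[[0,0,0],[-0.02,0.02,-0.17],1],[[0,0,0],[-0.03,0.03,-0.17],1],[[0,0,0],[-0.03,0.03,-0.17],1]]}}

```text
time: 26.6
tool_pos: [0.5533, -0.0645, 0.0845]
tcp_rot: [1.496, 2.762, 0.0]
wrist_force: [-0.2, 0.2, -0.6]
width: -0.004
```

{"api": "move_arm", "payload": {"deltas": [[[0,0,0],[-0.01,0.01,0],1],[[0,0,0],[-0.015,0.015,0],1],[[0,0,0],[-0.015,0.015,0],1]]}}

```text
time: 26.98
tool_pos: [0.5517, -0.063, 0.0843]
tcp_rot: [-1.496, -2.762, -0.0]
wrist_force: [-0.4, 0.4, -0.0]
width: -0.002
```

{"api": "move_arm", "payload": {"deltas": [[[0,0,0],[-0.01,0.005,0],1],[[0,0,0],[-0.01,0.01,0],1],[[0,0,0],[-0.01,0.01,0],1]]}}

```text
time: 27.35
tool_pos: [0.5509, -0.0625, 0.0844]
tcp_rot: [1.496, 2.762, -0.0]
wrist_force: [1.0, -2.4, -0.5]
width: 0.002
```

{"api": "move_arm", "payload": {"deltas": [[[0,0,0],[-0.01,0.005,0],1],[[0,0,0],[-0.01,0.01,0],1],[[0,0,0],[-0.01,0.01,0],1]]}}

```text
time: 27.72
tool_pos: [0.5507, -0.0622, 0.0846]
tcp_rot: [1.494, 2.76, -0.001]
wrist_force: [3.8, -5.0, -2.0]
width: 0.001
```

```bash
python3 - <<'E'
from h import *
F=[]
for i in range(6): strap('s13'); F.append(status.read_state()['wrist_force'])
where();print(np.mean(F,0),status.read_state()['tool_pos'])
E
```

```text
strap 54 61.39 theta 9.52
strap 54 61.58 theta 9.28
strap 53 61.51 theta 9.36
strap 57 61.24 theta 9.7
strap 55 61.43 theta 9.47
strap 55 61.73 theta 9.09
t 28.02 phi -133.0 r 0.0357 z 0.0845 F [ 2.08 -4.85 -1.15]
[ 2.73626677 -5.27505824 -1.70158416] [ 0.55068328 -0.06216858  0.08454915]
```

The tool stalls again with about 6 N against it, at the mirrored position. That is the real stop, so the nut is home. I back off, lift clear, check and hand in.

{"api": "move_arm", "payload": {"deltas": [[[0,0,0],[0.03,-0.03,0],1],[[0,0,0],[0.05,-0.05,0],1],[[0,0,0],[0.05,-0.05,0],1],[[0,0,0],[0.05,-0.05,0.3],1],[[0,0,0],[0.05,-0.05,0.7],1],[[0,0,0],[0.05,-0.05,1.0],1],[[0,0,0],[0.05,-0.05,1.0],1]]}}

```text
time: 28.9
tool_pos: [0.5569, -0.0662, 0.1876]
tcp_rot: [1.494, 2.757, 0.004]
wrist_force: [0.7, -0.8, -0.7]
width: -0.001
```

{"api": "move_arm", "payload": {"deltas": [[[0,0,0],[-0.3,-0.5,0.2],1],[[0,0,0],[-0.6,-1.0,0.4],1],[[0,0,0],[-0.6,-1.0,0.4],1],[[0,0,0],[-0.6,-1.0,0.4],1]]}}

```text
time: 29.4
tool_pos: [0.4941, -0.1657, 0.2229]
tcp_rot: [-1.497, -2.76, -0.001]
wrist_force: [0.7, 0.4, -0.2]
width: -0.002
```

{"api": "move_arm", "payload": {"deltas": [[[0,0,0],[-0.2,-0.5,0],1],[[0,0,0],[-0.3,-1.0,0],1],[[0,0,0],[-0.3,-1.0,0],1],[[0,0,0],[-0.3,-1.0,0],1]]}}

```text
time: 29.9
tool_pos: [0.4648, -0.2646, 0.2229]
tcp_rot: [-1.494, -2.761, -0.002]
wrist_force: [-0.3, -0.2, 0.8]
width: -0.0
```

```bash
python3 - <<'E'
from h import *
where();strap('s14');strap('s14');a,_=grab('top','t14')
f=lambda c:cv2.resize(c,None,fx=4,fy=4,interpolation=cv2.INTER_CUBIC)
cv2.imwrite('pics/m14.png',f(a[110:250,260:410])[:,:,::-1])
E
```

```text
t 29.9 phi -144.0 r 0.2548 z 0.2229 F [-0.26 -0.17  0.81]
strap 54 61.45 theta 9.44
strap 54 61.44 theta 9.46
```

View pics/m14.png

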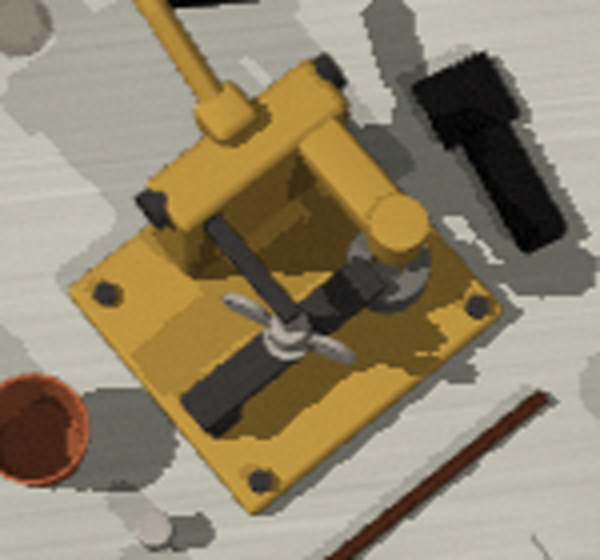

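The nut stands at its stop, with wing ends near (225,300) and (350,352). The strap end lies on the wheel rim at about (370,280), and the wheel, cup, stack, axle and scraper sit where they were. The arm is clear, so I hand in.

```bash
python3 -c "
from workcell import order;print(order.finish_job())"
```

```text
the job is handed in; nothing more can be done
None
```

The wing nut is fully home and the job is handed in at about 30 s of the 69 s allowed; no verdict is reported. I turned it clockwise with three strokes of the shut fingers against its wings, never gripping it.

**Stop:** I felt a firm stop twice, pushing on one wing and then on the other from the opposite side. The tool stalled at about 5–6 N each time, and I backed off without forcing it.

**Strap and scene:** By the depth camera the strap sank to a height that no longer changes, and in the last top view its end lies on the wheel rim. The wheel, and the cup, bearing stack, axle and scraper near the puller, look unmoved there. The spare wheel is outside that crop, and I measured none of these positions. The arm is clear of everything.

**Disagreement:** The strap height reads as 9.3–9.5 rad, above the 9.0 stop. I put this down to a bias of about 0.3 mm in the camera height. The turn angle I tracked, set against the early height readings, also differs by a few tenths of a rad. I relied on the felt stop, and could not measure the force between strap and wheel directly.

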